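Draw up the bottom rail of a picture frame with its cam

ROBOT

A 6-joint arm with a two-finger parallel gripper is mounted at the origin on the work surface. World frame = base frame: x ahead of the robot, y to its left, z up, the work surface at z = 0. Lengths are in mm, angles in degrees, forces in N, time in s.
With the tool pointing down it reaches from about 350 to 850 mm from the base axis. Payload 8.1 kg.
Tool frame: the origin (TCP) lies midway between the tips of the shut fingers; the grasp point (between the pads) lies 19 mm behind it; z points along the fingers, y is the line along which they close (so a half turn about z gives the same grasp; the last joint's range is limited). The gripper opens to 85 mm and grips with 20 to 120 N. Pads are 22 mm wide; open, the fingers measure 114 mm over their backs; the gripper's body (76 mm by 85 mm) begins 54 mm behind the grasp point. The pads swing forward as they close: fully open they stand 13 mm farther back than shut.
Start: joints at [-4.893, 7.471, 85.268, -0, 87.261, -4.893], TCP at [600.004, 0.022, 231.292] pointing down, gripper open.
Joint ranges: [-169.43, 169.43], [-51.17, 129.36], [1.28, 143.12], [-76.62, 256.62], [0, 156.53], [-152.29, 152.29]. Speed limits (degrees/s): [136.94, 136.94, 159.86, 180, 180, 180].

INTERFACE

Orientations are given as [roll, pitch, yaw] about the fixed x, y, z axes, in that order (R = Rz(yaw) Ry(pitch) Rx(roll)).
In Python, from bench import sense, snapshot, camera_params, hand_in, masks_of, pinpoint gives the robot as it stands.
- The arm moves only by the tool step_arm, never from a script. Its argument "targets" is a list of rows, each an object with "angular": the turn, a rotation vector about the tool's x, y, z scaled (see below), a list of three; "dp": the shift along the tool's x, y, z scaled (see below), a list of three; "fingers": the closure, from 0 (fully open) to 1 (shut). A call has exactly 8 rows; each row is the pose to reach, as a shift and turn from the pose commanded when the call began, along the tool's axes at that moment, turning the shorter way round; what a row does not reach only later rows make up. The controller multiplies each number of a shift by 0.2 m and each number of a turn by 180 degrees. A row lasts 1/8 s, in which the tool goes at most 62.5 mm and 10.7 degrees, less where a joint would pass 70% of its speed; a pose out of reach is approached as far as the arm can. A call with a number of a shift or a turn outside -1 to 1 is refused whole. A call with a gripper value outside its range is refused whole. The fingers move at their own pace and stop on an object; "newtons" is the grip in N (left out, the last holds). Time passes only in rows, so rows that repeat a pose let the fingers close, or fill a call up. It gives the time, the measured TCP pose, the force, the opening and the grip force at its end, in the units of the state.
- sense(): the state, without advancing time (a new reading comes with each control period).
- snapshot(name): name is "scene" or "side" or "wrist"; returns the picture (400x640x3 uint8, blue, green, red); there is no depth.
- camera_params(name): a dict with "vfov" (degrees; the focal length in pixels is half the picture's height over the tangent of half this angle, whatever the lens; pixels are square), "cx", "cy" (the principal point, pixels), "D" ([k1, k2, p1, p2, k3] as OpenCV has them; the pictures are not rectified), "R" (3x3) and "t" (3): a world point X has camera coordinates R X + t. Camera axes: x right, y down, z forward; pixel columns grow to the right and rows downward; lengths in mm; the calibration is good to about 2 mm. A picture is of the moment at which its call begins: read the wrist's pose just before it. camera_params takes no time and is no camera call; for the wrist camera it gives the pose at the moment of the call.
- hand_in(): hands the job in; it is judged then, once.
Trained networks look in the newest picture that a camera, given by its name, has taken for a name from the list of things; names that differ only in an ending like _2 or _b are one class to them, and where a whole thing is asked for, a point or a joint stands for the part that bears it (a point fixed in the world has none). Each returns a list of dicts, best first, with "conf" (0 to 1); they miss things now and then, are a little off and sometimes report something else, mostly with a low value. They report only what shows in the picture. A call takes as long as a camera call.
- masks_of(camera, label): "pixels" (400x640 bool, what is visible of it) and "at" ([column, row] in pixels, amid what is visible of it).
- pinpoint(camera, label): "at" ([column, row] in pixels: a listed point, or the origin of a listed thing).
The state is a dict: "time": time; "joint_pos": joint angles; "qd": joint speeds; "joint_efforts": joint torques, N m; "tool_pos": TCP position; "tcp_rot": TCP orientation; "ft_force": force on the tool from outside, world axes, zero at the start; "wrist_torque": the same for the moment, N m; "finger_gap": finger opening in mm; "grip_force": force on a finger pad.
Only numpy, scipy, OpenCV 4.12 (cv2) and the standard library are available. Lean on these libraries where they do the work, as an engineer would, in place of code of your own. Each camera call takes 0.05 s, during which the arm holds its last target. There are 200 camera calls.

TASK

Two knock-down picture frames lie face down on the dresser, one finished and one whose bottom rail still stands off from the side pieces by a gap. Turn the cam handle of the unfinished frame clockwise, seen from above, to its stop, so that the handle lies square across the rail and the rail is drawn up tight. Leave the finished frame's cam as it is, and let go.

Things in the scene. Friction and masses are not known exactly. Their poses are not given: they have to be found in the camera images.
- cam (a joint): Angle of the unfinished frame's cam, rad: 0 = handle parallel to the bottom rail, rail fully off; grows clockwise seen from above; hard stop at 1.571 = handle square to the rail, rail tight. Starts between 0 and 0.3. It turns about the vertical axis through the middle of its handle, with a steady friction of about 0.12 N m, no spring, and stays where it is left.
- cam_grip (a point): Middle of that cam's handle, on its turning axis, 58 mm above the dresser. The handle is a level aluminium bar 70 mm long, 14 wide, 34 high (38 to 72 mm above the dresser). The point turns with it: y along the bar, x across, z up. Below it an eccentric disc in a steel yoke (top 31 mm above the dresser) pulls the rail.
- rail (a joint): How far the unfinished frame's bottom rail (220 x 30 x 22 mm, on two dowels, on the robot's side of the cam) is drawn up, m: 0 = 9 mm gap, 0.009 = tight against the side pieces; the cam drives it: 0.00573 m per rad of cam angle. The frame (220 x 275 mm, pale wood 22 mm thick, brown card back) does not shift on the dresser.
- other_cam (a joint): Angle of the like cam on the finished frame, rad: starts at its stop, near 1.571 (handle square across its rail, no gap); leave it. That frame is alike in all else and lies on the robot's other side (left or right), the two cams at least 400 mm apart. A tub (66 mm across, 65 mm high) stands between the frames.

How it is judged (in metres and radians):
At the end, for the whole second after the job is handed in: The unfinished frame's cam is turned beyond 1.35 rad (within about 12 degrees of its stop) and at rest, its rail is within 1.5 mm of tight, and the finished frame's cam is still beyond 1.4 rad (value of joint cam above 1.35 rad and value of joint rail above 0.0075 m and velocity of joint cam between -0.05 and 0.05 rad/s and value of joint other_cam above 1.4 rad); the robot touches nothing.
It fails at once if the finished frame's cam is turned back by more than about 10 degrees (value of joint other_cam below 1.4 rad).
It also fails if it takes over 32 s, if anything falls off the work surface, if the arm or the gripper's body presses on something with over 40 N, if the wrist force passes 120 N, or if a joint passes its speed limit or range.

## Working session

There is one attempt and no reset: what is moved stays moved. The work goes in short steps, Python scripts to look and compute and a tool call to move; the robot and the scene stay as the last step left them, time stands still between calls to the robot, and variables do not carry over. Pictures are saved under pics/ and viewed, at most 10 in all, crops included, and the job is handed in when it is done.

Besides the shell and the picture viewer there is one more tool, called after "Call:" as name(argument=value, ...), one argument or row to a line, values as JSON. step_arm: Moves the arm, as the interface text tells. Its arguments: {"type":"object","properties":{"targets":{"type":"array","items":{"type":"object","properties":{"angular":{"type":"array","items":{"type":"number","minimum":-1,"maximum":1}},"dp":{"type":"array","items":{"type":"number","minimum":-1,"maximum":1}},"fingers":{"type":"number"}}}},"newtons":{"type":"number"}},"required":["targets"]}

```bash
mkdir -p pics; cat > h.py <<'E'
import numpy as np, cv2
from bench import *
def ray(cam,px,z):
    p=camera_params(cam); f=200/np.tan(np.radians(p["vfov"]/2))
    K=np.array([[f,0,p["cx"]],[0,f,p["cy"]],[0,0,1]])
    u=cv2.undistortPoints(np.array([[px]],float),K,np.array(p["D"],float)).ravel()
    R=np.array(p["R"]);t=np.array(p["t"]);o=-R.T@t;d=R.T@np.array([u[0],u[1],1])
    return o+d*(z-o[2])/d[2]
E
python3 - <<'E'
from h import *
s=sense();print(s["time"],s["tool_pos"],s["tcp_rot"],s["finger_gap"])
for c in ["scene","side"]:
    im=snapshot(c);cv2.imwrite(f"pics/{c}.png",im)
    for n in ["cam_grip","other_cam"]:
        for r in pinpoint(c,n)[:4] if n=="cam_grip" else masks_of(c,n)[:4]:
            print(c,n,r["conf"],r["at"],ray(c,r["at"],58).round(1))
E
```

```text
0.0 [5.99445751e+02 5.22020693e-02 2.30215426e+02] [-1.79891901e+02 -1.04578490e-02  8.99962760e+01] 85.45170819924498
scene cam_grip 0.83 [368.4, 300.6] [600.5 288.7  58. ]
scene other_cam 0.75 [294.8, 158.8] [ 493.5 -271.4   58. ]
side cam_grip 0.69 [340.2, 137.4] [610.8 281.5  58. ]
side other_cam 0.68 [300.3, 326.2] [ 473.8 -313.1   58. ]
```

View pics/scene.png

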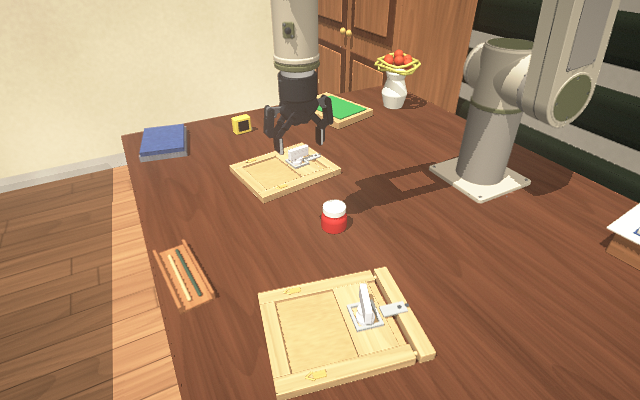

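The picture shows the unfinished frame in front: gap at its rail near (405,310), handle at (366,303) parallel to the rail. The finished frame is at the back with its handle at (298,155). I'll move above the unfinished cam.

Call:
step_arm(
  targets=[
    {"dp":[0.3,0,0]},
    {"dp":[0.6,0,0]},
    {"dp":[0.9,0,0]},
    {"dp":[1,0.02,0]},
    {"dp":[1,0.02,0]},
    {"dp":[1,0.02,0]},
    {"dp":[1,0.02,0]},
    {"dp":[1,0.02,0]},
  ],
)

```text
validation failed for argument at $.ta...
```

Call:
step_arm(
  targets=[
    {"dp":[0.2,0,0]},
    {"dp":[0.42,0,0]},
    {"dp":[0.42,0,0]},
    {"dp":[0.42,0,0]},
    {"dp":[0.42,0,0]},
    {"dp":[0.42,0,0]},
    {"dp":[0.42,0,0]},
    {"dp":[0.42,0,0]},
  ],
)

```text
validation failed for argument at $.ta...
```

```bash
python3 - <<'E'
from h import *
s=sense();print(s["time"],s["tool_pos"],s["tcp_rot"],s["joint_pos"],s["ft_force"])
im=snapshot("wrist");cv2.imwrite("pics/w1.png",im)
for r in pinpoint("wrist","cam_grip")[:3]: print(r["conf"],r["at"],ray("wrist",r["at"],58).round(1))
for r in masks_of("wrist","cam_grip")[:3]: 
    ys,xs=np.nonzero(r["pixels"]); print(r["conf"],r["at"],ray("wrist",r["at"],72).round(1),cv2.minAreaRect(np.c_[xs,ys].astype(np.float32)))
E
```

```text
0.3 [5.99819402e+02 4.45879815e-02 2.30950032e+02] [-1.79964303e+02 -3.63176312e-03  9.00002456e+01] [-4.89276167e+00  7.48587872e+00  8.52874698e+01  5.74394388e-04
  8.72625282e+01 -4.89303599e+00] [ 0.18237468  0.48289277 -0.76569997]
```

View pics/w1.png

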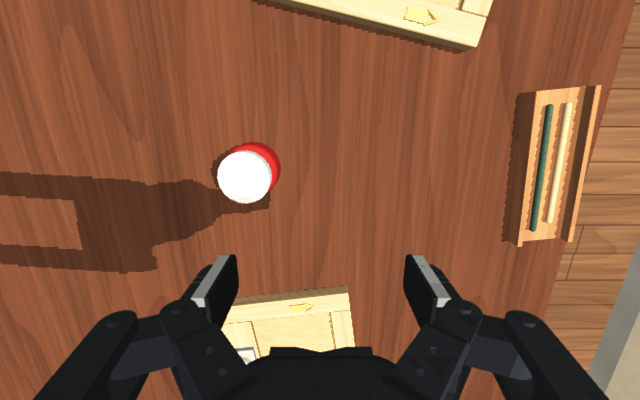

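The arm didn't move: the call was refused, apparently because every row needs all three fields. This wrist view from the start pose has the tub at (247,175), the unfinished frame's edge at the top and the finished frame at the bottom. The camera looks towards +y of the tool, so I'll stop short at y≈200 for the look.

Call:
step_arm(
  targets=[
    {"dp":[0.3,0,0],"angular":[0,0,0],"fingers":0},
    {"dp":[0.6,0,0],"angular":[0,0,0],"fingers":0},
    {"dp":[0.9,0,0],"angular":[0,0,0],"fingers":0},
    {"dp":[1,0.02,0],"angular":[0,0,0],"fingers":0},
    {"dp":[1,0.02,0],"angular":[0,0,0],"fingers":0},
    {"dp":[1,0.02,0],"angular":[0,0,0],"fingers":0},
    {"dp":[1,0.02,0],"angular":[0,0,0],"fingers":0},
    {"dp":[1,0.02,0],"angular":[0,0,0],"fingers":0},
  ],
)

```text
time: 1.45
tool_pos: [604.2, 198.8, 231.4]
tcp_rot: [180.0, 0.0, 89.9]
ft_force: [0.2, -0.0, 0.7]
finger_gap: 85.3
grip_force: 0.0
```

```bash
cat > look.py <<'E'
from h import *
import sys
s=sense();print(s["time"],s["tool_pos"],s["tcp_rot"],s["joint_pos"],s["ft_force"],s["finger_gap"])
im=snapshot("wrist");cv2.imwrite(f"pics/{sys.argv[1]}.png",im)
for r in pinpoint("wrist","cam_grip")[:3]: print(r["conf"],r["at"],ray("wrist",r["at"],58).round(1))
for r in masks_of("wrist","cam_grip")[:3]:
    ys,xs=np.nonzero(r["pixels"]); b=cv2.boxPoints(cv2.minAreaRect(np.c_[xs,ys].astype(np.float32)))
    print(r["conf"],r["at"],ray("wrist",r["at"],72).round(1),b.round().tolist())
    print([ray("wrist",q,72)[:2].round(1).tolist() for q in b])
E
python3 look.py w2
```

```text
1.45 [604.21460785 198.81078602 231.40752916] [1.79994262e+02 7.04703412e-03 8.99099026e+01] [ 1.36011090e+01  1.30234499e+01  7.90413065e+01 -8.21032687e-03
  8.79313363e+01  1.36915021e+01] [ 0.21264932 -0.01172867  0.65453304] 85.33740825169083
0.93 [322.6, 93.8] [606.8 290.2  58. ]
0.76 [328.0, 87.7] [611.9 295.5  72. ] [[307.0, 128.0], [315.0, 55.0], [347.0, 59.0], [339.0, 132.0]]
[[590.8, 257.1], [599.4, 324.1], [629.4, 321.1], [623.0, 253.6]]
```

View pics/w2.png

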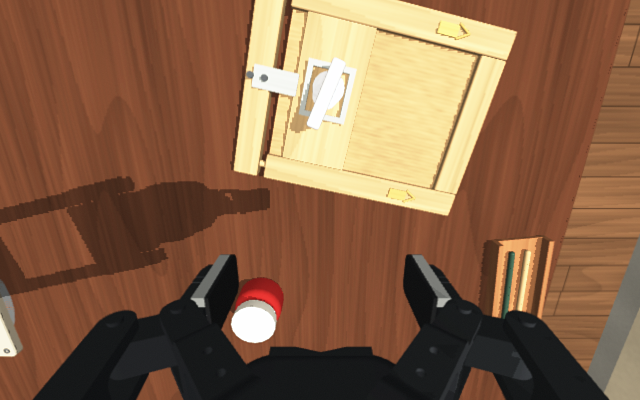

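The wrist view shows the frame tilted, with the rail's outer edge running from (235,170) to (262,0). The handle runs from about (315,127) to (338,62), with its middle near (323,94). I'll work out the angles.

```bash
python3 - <<'E'
from h import *
im=cv2.imread("pics/w2.png");c=cv2.resize(im[40:150,230:400],None,fx=4.5,fy=4.5,interpolation=cv2.INTER_CUBIC);cv2.imwrite("pics/w2c.png",c)
a=ray("wrist",(315,127),72);b=ray("wrist",(338,62),72)
p=ray("wrist",(235,170),22);q=ray("wrist",(255,40),22)
an=lambda a,b:np.degrees(np.arctan2(b[0]-a[0],b[1]-a[1]))
print((a+b)/2,an(a,b),np.linalg.norm(a-b),an(p,q))
E
```

```text
[610.10673798 288.32825445  72.        ] 20.269181163398287 64.20122546436818 13.604887041571686
```

View pics/w2c.png

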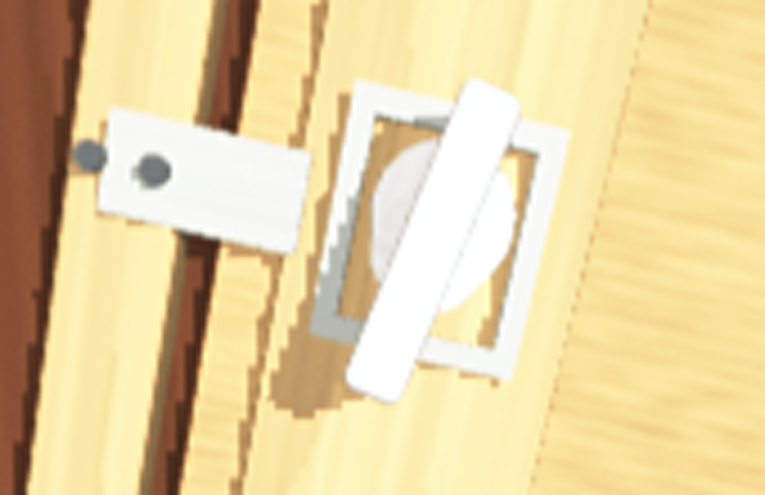

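In the crop the handle's ends are at (495,92) and (375,392), about 22° clockwise of +y. The rail is about 12° clockwise, so the cam is near 0.17 rad. I'll go above it turned by 22° and look once.

Call:
step_arm(
  targets=[
    {"dp":[0.25,0.015,0.1],"angular":[0,0,0.05],"fingers":0},
    {"dp":[0.455,0.025,0.3],"angular":[0,0,0.1],"fingers":0},
    {"dp":[0.455,0.025,0.5],"angular":[0,0,0.122],"fingers":0},
    {"dp":[0.455,0.025,0.55],"angular":[0,0,0.122],"fingers":0},
    {"dp":[0.455,0.025,0.55],"angular":[0,0,0.122],"fingers":0},
    {"dp":[0.455,0.025,0.55],"angular":[0,0,0.122],"fingers":0},
    {"dp":[0.455,0.025,0.55],"angular":[0,0,0.122],"fingers":0},
    {"dp":[0.455,0.025,0.55],"angular":[0,0,0.122],"fingers":0},
  ],
)

```text
time: 2.6
tool_pos: [609.7, 291.1, 122.6]
tcp_rot: [179.9, -0.1, 68.0]
ft_force: [-0.6, 0.8, -0.3]
finger_gap: 85.2
grip_force: 0.0
```

```bash
python3 look.py w3
```

```text
2.6 [609.6883324  291.05407708 122.62819945] [ 1.79922968e+02 -7.53590383e-02  6.80328443e+01] [2.11713893e+01 2.28005063e+01 7.87251479e+01 2.36666169e-03
 7.83666078e+01 4.31381205e+01] [-0.56236012  0.81171346 -0.32151201] 85.24778548954922
0.89 [320.4, 217.2] [609.  289.5  58. ]
0.92 [323.8, 205.0] [616.6 302.3  72. ] [[301.0, 169.0], [341.0, 169.0], [341.0, 265.0], [301.0, 265.0]]
[[611.9, 332.0], [636.9, 321.9], [610.9, 252.9], [582.9, 264.2]]
```

View pics/w3.png

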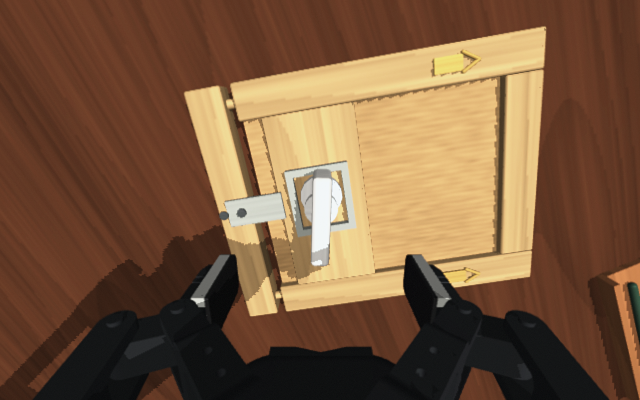

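The handle stands upright midway between the pads, at (320,217), and the measured centre is (609,289.5). I'll descend 80 mm and grip.

Call:
step_arm(
  targets=[
    {"dp":[-0.008,0,0.15],"angular":[0,0,0],"fingers":0},
    {"dp":[-0.008,0,0.3],"angular":[0,0,0],"fingers":0},
    {"dp":[-0.008,0,0.4],"angular":[0,0,0],"fingers":0},
    {"dp":[-0.008,0,0.4],"angular":[0,0,0],"fingers":0},
    {"dp":[-0.008,0,0.4],"angular":[0,0,0],"fingers":0.5},
    {"dp":[-0.008,0,0.4],"angular":[0,0,0],"fingers":1},
    {"dp":[-0.008,0,0.4],"angular":[0,0,0],"fingers":1},
    {"dp":[-0.008,0,0.4],"angular":[0,0,0],"fingers":1},
  ],
  newtons=50,
)

```text
time: 3.75
tool_pos: [609.4, 289.5, 42.2]
tcp_rot: [179.9, -0.1, 68.0]
ft_force: [5.5, -3.2, 1.7]
finger_gap: 13.0
grip_force: 49.8
```

Call:
step_arm(
  targets=[
    {"dp":[0,0,0],"angular":[0,0,0],"fingers":1},
    {"dp":[0,0,0],"angular":[0,0,0],"fingers":1},
    {"dp":[0,0,0],"angular":[0,0,0],"fingers":1},
    {"dp":[0,0,0],"angular":[0,0,0],"fingers":1},
    {"dp":[0,0,0],"angular":[0,0,0],"fingers":1},
    {"dp":[0,0,0],"angular":[0,0,0],"fingers":1},
    {"dp":[0,0,0],"angular":[0,0,0],"fingers":1},
    {"dp":[0,0,0],"angular":[0,0,0],"fingers":1},
  ],
)

```text
time: 4.75
tool_pos: [609.3, 289.6, 42.1]
tcp_rot: [179.9, -0.1, 68.0]
ft_force: [3.9, -2.0, 4.6]
finger_gap: 13.1
grip_force: 51.0
```

Gripped with low side load. Now I'll turn 72° clockwise.

Call:
step_arm(
  targets=[
    {"dp":[0,0,0],"angular":[0,0,0.05],"fingers":1},
    {"dp":[0,0,0],"angular":[0,0,0.1],"fingers":1},
    {"dp":[0,0,0],"angular":[0,0,0.15],"fingers":1},
    {"dp":[0,0,0],"angular":[0,0,0.2],"fingers":1},
    {"dp":[0,0,0],"angular":[0,0,0.25],"fingers":1},
    {"dp":[0,0,0],"angular":[0,0,0.3],"fingers":1},
    {"dp":[0,0,0],"angular":[0,0,0.35],"fingers":1},
    {"dp":[0,0,0],"angular":[0,0,0.4],"fingers":1},
  ],
)

```text
time: 5.75
tool_pos: [609.9, 288.7, 42.1]
tcp_rot: [180.0, -0.2, -4.3]
ft_force: [7.5, -3.9, 5.0]
finger_gap: 13.4
grip_force: 50.9
```

```bash
python3 - <<'E'
from h import *
s=sense();print(s["tool_pos"],s["tcp_rot"],s["ft_force"],s["wrist_torque"],s["grip_force"],s["joint_pos"][5])
E
```

```text
[609.86554766 288.710493    42.11112037] [ 1.79970799e+02 -1.54221258e-01 -4.28150204e+00] [ 7.52848973 -3.88632747  5.00122196] [-0.8315562  -1.0934134   0.18482678] 50.859636068344116 115.34480077944342
```

Call:
step_arm(
  targets=[
    {"dp":[0,0,0],"angular":[0,0,0.01],"fingers":1},
    {"dp":[0,0,0],"angular":[0,0,0.02],"fingers":1},
    {"dp":[0,0,0],"angular":[0,0,0.03],"fingers":1},
    {"dp":[0,0,0],"angular":[0,0,0.036],"fingers":1},
    {"dp":[0,0,0],"angular":[0,0,0.042],"fingers":1},
    {"dp":[0,0,0],"angular":[0,0,0.046],"fingers":1},
    {"dp":[0,0,0],"angular":[0,0,0.05],"fingers":1},
    {"dp":[0,0,0],"angular":[0,0,0.05],"fingers":1},
  ],
)

```text
time: 6.75
tool_pos: [609.9, 288.6, 42.1]
tcp_rot: [180.0, -0.2, -12.9]
ft_force: [7.6, -5.6, 5.1]
finger_gap: 13.2
grip_force: 51.2
```

```bash
python3 - <<'E'
from h import *
s=sense();print(s["tool_pos"],s["tcp_rot"],s["ft_force"],s["wrist_torque"],s["grip_force"],s["joint_pos"][5])
E
```

```text
[609.85107406 288.58829924  42.12292178] [ 1.79972644e+02 -1.63714265e-01 -1.29425070e+01] [ 7.55709168 -5.58977494  5.05198665] [-0.82927679 -1.07212829  0.79164373] 51.23623430728912 124.015958568021
```

The torque has risen to 0.79 N m, so the cam is at its stop, at a yaw that matches the frame. I'll release, rise and look.

Call:
step_arm(
  targets=[
    {"dp":[0,0,0],"angular":[0,0,0],"fingers":0.5},
    {"dp":[0,0,0],"angular":[0,0,0],"fingers":0},
    {"dp":[0,0,0],"angular":[0,0,0],"fingers":0},
    {"dp":[0,0,0],"angular":[0,0,0],"fingers":0},
    {"dp":[0,0,0],"angular":[0,0,0],"fingers":0},
    {"dp":[0,0,0],"angular":[0,0,0],"fingers":0},
    {"dp":[0,0,0],"angular":[0,0,0],"fingers":0},
    {"dp":[0,0,0],"angular":[0,0,0],"fingers":0},
  ],
)

```text
time: 7.75
tool_pos: [608.4, 289.5, 41.3]
tcp_rot: [-180.0, -0.0, -13.0]
ft_force: [0.2, -0.2, 0.5]
finger_gap: 85.2
grip_force: 0.0
```

Call:
step_arm(
  targets=[
    {"dp":[0,0,-0.1],"angular":[0,0,0],"fingers":0},
    {"dp":[0,0,-0.3],"angular":[0,0,0],"fingers":0},
    {"dp":[0,0,-0.5],"angular":[0,0,0],"fingers":0},
    {"dp":[0,0,-0.6],"angular":[0,0,0],"fingers":0},
    {"dp":[0,0,-0.6],"angular":[0,0,0],"fingers":0},
    {"dp":[0,0,-0.6],"angular":[0,0,0],"fingers":0},
    {"dp":[0,0,-0.6],"angular":[0,0,0],"fingers":0},
    {"dp":[0,0,-0.6],"angular":[0,0,0],"fingers":0},
  ],
)

```text
time: 8.75
tool_pos: [607.7, 289.2, 159.6]
tcp_rot: [179.9, 0.1, -13.0]
ft_force: [-0.0, 0.5, 0.1]
finger_gap: 85.2
grip_force: 0.0
```

```bash
python3 look.py w4
```

```text
8.75 [607.67992169 289.23903463 159.63551777] [ 1.79919609e+02  1.17132248e-01 -1.29597742e+01] [ 2.10906303e+01  2.10458297e+01  7.69674812e+01 -1.03268013e-03
  8.21287513e+01  1.24050465e+02] [-0.0092294   0.4715629   0.05715116] 85.17901269045316
0.75 [320.6, 193.6] [613.6 287.9  58. ]
0.9 [319.7, 187.7] [623.  286.6  72. ] [[303.0, 156.0], [338.0, 156.0], [338.0, 239.0], [303.0, 239.0]]
[[651.7, 293.7], [645.4, 266.4], [573.7, 281.4], [580.5, 311.5]]
```

View pics/w4.png

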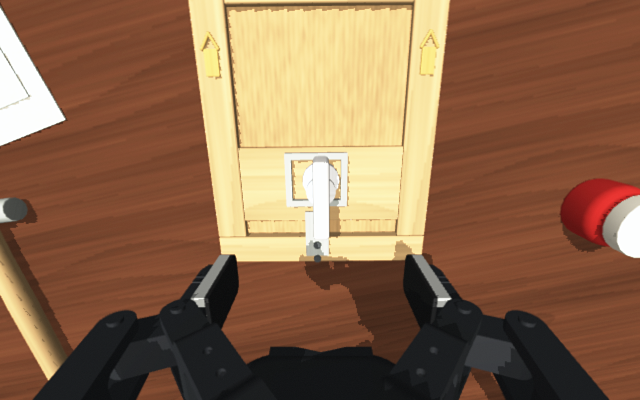

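The handle, from (320,155) to (320,240), now lies square across the rail. The rail at row 245 is closed up against the side pieces, and the gripper is clear.

```bash
python3 -c "
from bench import *
print(hand_in())"
```

```text
the job is handed in; nothing more can be done
None
```

I turned the unfinished frame's cam clockwise to its stop, and the last wrist picture shows the handle square across the rail with the gap closed. I let go, kept the arm away from the finished frame, and handed in after about 9 s; the hand-in returned no verdict.

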